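# Space the last splashback tile and hold it home

## Task

Pull the yellow spacer out of its finished joint and, without shifting the loose tile, stand it upright on the board in whichever side joint of that tile is wide enough for it, midway along the joint, and let go. Then grip the tile's suction handle and slide the tile, without lifting it out, square and in line with its row until it pins the spacer flush against the neighbouring tile. Finish still gripping the handle, pressing the tile firmly against the spacer and down on the board, with everything else left where it is.

Things in the scene. Friction and masses are not known exactly. Their poses are not given: they have to be found in the camera images.
- panel: Fixed splashback panel flat on the counter: grey board 265 (x) x 490 (y) x 12 mm with white tiles 75 (x) x 150 (y) x 10 mm, 3 rows along y (tile centres x = -82, 0, 82; y = -157, 0, 157; 7 mm joints; faces at z = 22). The near row's middle tile place (x -82, y 0) is an opening between fixed edges at y = -82 and +82. Origin: centre of the underside; -x is the near side.
- opening (a point): Point on the board's top at the centre of the opening, axes as the panel's.
- tile: Loose white tile, 75 (x) x 150 (y) x 10 mm, about 0.36 kg, lying in the opening slightly askew, shoved along y: about 2 mm gap on one side, 12 mm on the other. A suction lifter (black cup 60 mm across, red bar handle) is stuck firmly on its middle. Origin: centre of the underside; y along its length. Takes 2 to 5 N to slide, more while pressed down.
- tile_handle (a point): Centre of the red bar handle: bar 60 mm along the tile's x, 18 mm thick in y, 22 mm high, 49 mm above the tile's underside; free space below the bar down to 12 mm above the tile's face.
- spacer: Yellow spacer, 20 g, upright in one of the four 7 mm joints across y within the middle and far rows. Blade 50 (x) x 6 (y) x 14 mm high, standing on the board; above it a tab 34 (x) x 12 (y) x 28 mm high to grip; 42 mm high in all. Origin: centre of the blade's underside; z up.
- spacer_tab (a point): Point on the spacer's axis 30 mm above its underside, inside the tab.
- blue_a: Blue spacer of the same shape (blade 5.5 mm) that stands in another finished joint; leave it. Origin: centre of its underside.
- blue_b: Another blue spacer, the same: leave it.
- blue_c: Another blue spacer, the same: leave it.
- tape: Orange and black tape measure, 62 x 30 x 58 mm, standing on a far-row end tile of the panel: leave it. Origin: centre of its underside.
- pencil: Flat red carpenter's pencil, 170 x 14 x 8 mm, lying on the counter: leave it. Origin: centre of its underside.
- mallet: Rubber mallet lying on the counter, wooden handle along its x, 250 mm long, head 60 mm across at +x, 60 mm high: leave it. Origin: on the counter under its handle.
- mug: Blue mug, 82 mm across, 95 mm high, with a handle: leave it. Origin: centre of its underside.
- spare_tiles: Stack of five spare white tiles, 79 x 153 x 50 mm, on the counter: leave it. Origin: centre of its underside.
Things that resemble listed ones, but are neither listed nor needed, are in the scene too. What is shaped like the tile but pink is not meant. Several things have the shape of the spacer; the one meant has the colours described above.

How it is judged (in metres and radians):
On the way, in this order (a step that is already met when the one before it is completed fails the run):
1. the yellow spacer is drawn up clear of its finished joint (z of spacer in the frame of panel above 0.03 m and contact force between the fingers and spacer above 0.5 N), for 0.1 s.
2. the spacer stands on the board in the wide side joint, let go, and the loose tile still lies where it was (within 4 mm) (x of spacer in the frame of panel between -0.102 and -0.062 m and z of spacer in the frame of panel below 0.0145 m and angle between spacer's own z axis and vertical below 0.15 rad and (y of spacer in the frame of panel between 0.069 and 0.082 m or y of spacer in the frame of panel between -0.082 and -0.069 m) and contact force between the fingers and spacer below 0.1 N and distance of tile from where it was at the start of the episode below 0.004 m), for 0.2 s.
At the end, for the whole second after the job is handed in: Spacer upright (0.15 rad) on the board, let go, pinched against the neighbour, within 20 mm of mid row. Tile gripped (3 N), still, flat (1 mm), square (0.025 rad), in line (6 mm), 0.2-4 mm off centre to the spacer's side, pressed on the spacer (1.5 N) and, weight included, on the board (7 N) (x of spacer in the frame of panel between -0.102 and -0.062 m and z of spacer in the frame of panel below 0.0145 m and angle between spacer's own z axis and vertical below 0.15 rad and (y of spacer in the frame of panel between 0.0765 and 0.081 m or y of spacer in the frame of panel between -0.081 and -0.0765 m) and ((y of tile in the frame of panel between 0.0002 and 0.004 m and y of spacer in the frame of panel above 0 m) or (y of tile in the frame of panel between -0.004 and -0.0002 m and y of spacer in the frame of panel below 0 m)) and x of tile in the frame of panel between -0.088 and -0.076 m and z of tile in the frame of panel between 0.0105 and 0.013 m and angle between tile's own z axis and vertical below 0.02 rad and angle between the y axis of tile and the y axis of panel, either way round below 0.025 rad and contact force between tile and spacer above 1.5 N and contact force between tile and panel above 7 N and contact force between the fingers and tile above 3 N and contact force between the fingers and spacer below 0.2 N and linear speed of tile below 0.01 m/s); the arm keeps its last pose, push and grip.
It fails at once if the loose tile is lifted out of the opening (more than 12 mm off the board) (z of tile in the frame of panel above 0.024 m).
It fails at once if a blue spacer is pulled out or shoved more than 15 mm (distance of any of blue_a, blue_b, blue_c from where it was at the start of the episode above 0.015 m).
It fails at once if the tape measure, pencil, mallet, mug or stack of spare tiles is moved more than 20 mm (distance of any of tape, pencil, mallet, mug, spare_tiles from where it was at the start of the episode above 0.02 m).
It also fails if it takes over 48 s, if anything falls off the work surface, if the arm or the gripper's body presses on something with over 40 N, if the wrist force passes 120 N, or if a joint passes its speed limit or range.

## Robot

A 6-joint arm with a two-finger parallel gripper is mounted at the origin on the work surface. World frame = base frame: x ahead of the robot, y to its left, z up, the work surface at z = 0. Lengths are in mm, angles in rad, forces in N, time in s.
With the tool pointing down it reaches from about 350 to 875 mm from the base axis. Payload 4.2 kg.
Tool frame: the origin (TCP) lies at the very end of the fingers, on their centre line; the grasp point (between the pads) lies 19 mm behind it; z points along the fingers, y is the direction in which the jaws open and shut (so a half turn about z gives the same grasp; the last joint's range is limited). The gripper opens to 85 mm and grips with 20 to 120 N. Pads are 22 mm wide; open, the fingers measure 114 mm over their backs; the gripper's body (76 mm by 85 mm) begins 54 mm behind the grasp point. The pads swing forward as they close: fully open they stand 13 mm farther back than shut.
Start: joints at [1.422, 0.385, 0.008, 0, -1.194, -0.259], TCP at [247.836, 573.739, 231.312] pointing down, gripper open.
Joint ranges: [-3.14, 3.14], [-1.21, 2.06], [-1.07, 1.41], [-3.16, 2.05], [-2.99, -0.16], [-3.1, 3.1]. Speed limits (rad/s): [2.79, 2.79, 3.14, 3.14, 3.14, 3.14].

## Interface

Orientations are given as a unit quaternion [x, y, z, w].
In Python, from bench import arm, optics, job gives the robot as it stands.
- The arm moves only by the tool send_rows, never from a script. Its argument "steps" is a list that holds one entry, the list of rows, each a list of 5 numbers: the shift along the tool's x, y, z in cm, then the turn about the tool's z in rad, then the opening, from 0 (shut) to 1 (fully open). A call has 1 to 10 rows; each row shifts and turns the pose as measured when the row begins, along the tool's axes as they then stand; what a row does not reach is not made up. A row lasts 1/12 s, in which the tool goes at most 41.7 mm and 7.16 degrees, less where a joint would pass 70% of its speed; a pose out of reach is approached as far as the arm can. A call with a gripper value outside its range is refused whole. The fingers move at their own pace and stop on an object; the grip force is fixed at half the most. Time passes only in rows, so rows that do not move let the fingers close. It gives the time, the measured TCP pose, the force and the opening at its end, in the units of the state.
- arm.read_state(): the state, without advancing time (a new reading comes with each control period).
- optics.get_image(name): name is "scene" or "top"; returns (picture, depth): 420x560x3 uint8, blue, green, red; 420x560 float32, mm along the optical axis (not along the pixel's ray), 0 where there is no reading.
- optics.get_calibration(name): a dict with "K" (3x3 intrinsics, pixels), "rvec" (rotation vector, rad) and "tvec" (3), from world to camera coordinates, as OpenCV has them. Camera axes: x right, y down, z forward; pixel columns grow to the right and rows downward; lengths in mm; the calibration is good to about 2 mm. A picture is of the moment at which its call begins. get_calibration takes no time and is no camera call.
- job.job_done(): hands the job in, once; it reports no verdict.
The state is a dict: "clock": time; "joints": joint angles; "joint_vel": joint speeds; "joint_efforts": joint torques, N m; "position": TCP position; "ee_rot": TCP orientation; "contact_force": force on the tool from outside, world axes, zero at the start; "wrist_torque": the same for the moment, N m; "gripper_width": finger opening in mm.
Only numpy, scipy, OpenCV 4.12 (cv2) and the standard library are available. Lean on these libraries where they do the work, as an engineer would, in place of code of your own. Each camera call takes 0.05 s, during which the arm holds its last target. There are 200 camera calls.

## Working session

There is one attempt and no reset: what is moved stays moved. The work goes in short steps, Python scripts to look and compute and a tool call to move; the robot and the scene stay as the last step left them, time stands still between calls to the robot, and variables do not carry over. Pictures are saved under pics/ and viewed, about 8 in all and at most 12, crops included, and the job is handed in when it is done.

Besides the shell and the picture viewer there is one more tool, called by a JSON object that holds its "api" and its "payload". send_rows: Moves the arm, as the interface text tells. Its arguments: {"type":"object","properties":{"steps":{"type":"array","items":{"type":"array","items":{"type":"array","items":{"type":"number"}}}}},"required":["steps"]}

```bash
mkdir -p pics; cat > h.py <<'E'
import numpy as np, cv2
from bench import arm, optics, job
def cal(n):
    c=optics.get_calibration(n); R=cv2.Rodrigues(np.array(c["rvec"],float))[0]
    return np.array(c["K"],float),R,np.array(c["tvec"],float).ravel()
def ray(n,uv,z):
    K,R,t=cal(n); uv=np.atleast_2d(np.array(uv,float))
    d=np.c_[uv,np.ones(len(uv))]@np.linalg.inv(K).T@R; o=-R.T@t
    return o+d*((z-o[2])/d[:,2])[:,None]
def cloud(n,dep):
    K,R,t=cal(n); v,u=np.mgrid[:dep.shape[0],:dep.shape[1]]
    p=np.stack([(u-K[0,2])/K[0,0]*dep,(v-K[1,2])/K[1,1]*dep,dep],-1)
    return (p-t)@R
def proj(n,P):
    K,R,t=cal(n); p=(np.atleast_2d(P)@R.T+t)@K.T; return p[:,:2]/p[:,2:]
E
python3 - <<'E'
from h import *
for n in("top","scene"):
    i,d=optics.get_image(n); cv2.imwrite(f"pics/{n}0.png",i); np.savez(f"{n}0.npz",i=i,d=d)
    K,R,t=cal(n); print(n,K[0,0],-R.T@t)
s=arm.read_state(); print(s)
E
```

```text
top 417.3049919741376 [ 3.10056362e+02 -4.45752089e-01  1.21660539e+03]
scene 473.23886926500023 [1389.16490871 -440.37248253  911.74267644]
{'clock': 0.1, 'joints': array([ 1.42156735e+00,  3.85472250e-01,  6.73749333e-03, -4.33527731e-04,
       -1.19403333e+00, -2.58601968e-01]), 'joint_vel': array([ 1.17105895e-03,  9.05665068e-05,  5.97265479e-03,  1.54064446e-03,
       -1.70336565e-04,  8.11832070e-04]), 'joint_efforts': array([-7.51367443e-04, -3.93319702e+01,  1.88929796e+01,  4.19794500e+00,
       -2.58243381e-03,  7.71117186e-06]), 'position': array([247.66028787, 573.24634863, 230.32590209]), 'ee_rot': array([ 9.79264494e-01, -2.02583412e-01, -1.47292876e-04,  9.95416972e-04]), 'contact_force': array([ 0.62725181, -0.4702047 , -0.61771817]), 'wrist_torque': array([0.030526  , 0.02224084, 0.01038203]), 'gripper_width': 85.23630693874358}
```

View pics/top0.png

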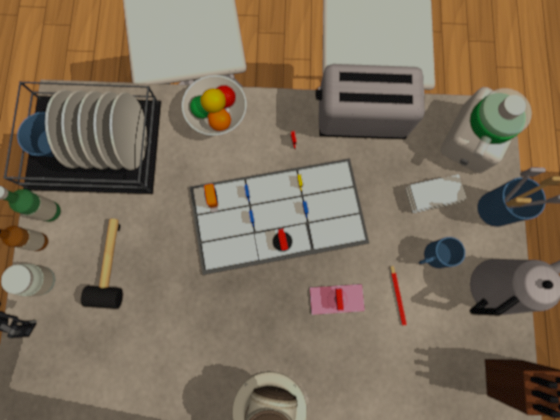

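View pics/scene0.png

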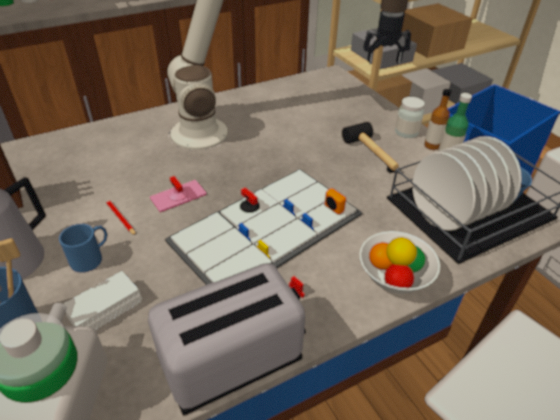

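The pictures show the panel at top pixels (190-367, 160-272) with the loose tile and its black cup and red handle at (283,240). Things that could be mistaken for the yellow spacer:
- blue spacers at (248,190), (252,216) and (305,208)
- a red spacer-like thing at (294,139)
- the yellow fruit at (213,100)

The pink decoy tile is at (338,299). I choose yellow at (299,181) and will check it in a crop.

```bash
cat > m1.py <<'E'
from h import *
i=np.load("top0.npz")["i"]; d=np.load("top0.npz")["d"]
hsv=cv2.cvtColor(i,cv2.COLOR_BGR2HSV)
roi=np.zeros(i.shape[:2],np.uint8); roi[155:276,186:372]=255
w=cv2.bitwise_and(cv2.inRange(hsv,(0,0,165),(180,60,255)),roi)
w=cv2.morphologyEx(w,cv2.MORPH_OPEN,np.ones((3,3)))
c=np.vstack([x for x in cv2.findContours(w,0,1)[0] if cv2.contourArea(x)>60])[:,0]
P=ray("top",c,22)[:,:2]
r=cv2.minAreaRect(P.astype(np.float32)); print("tiles rect",r,"expect 239x464")
P3=cloud("top",d)
for nm,lo,hi,z in(("yellow",(20,120,120),(35,255,255),42+12),("red",(0,150,120),(8,255,255),71),("blue",(100,120,60),(130,255,255),54)):
    m=cv2.bitwise_and(cv2.inRange(hsv,lo,hi),roi)
    for x in cv2.findContours(m,0,1)[0]:
        if cv2.contourArea(x)<8: continue
        mm=cv2.drawContours(np.zeros_like(m),[x],-1,255,-1)>0; v,u=np.nonzero(mm)
        print(nm,u.mean(),v.mean(),mm.sum(),"ray",ray("top",(u.mean(),v.mean()),z)[0].round(1),"zmax",np.percentile(P3[mm][:,2],[50,90]).round(), np.median(P3[mm],0).round(1))
k=i[150:280,180:375]; k=cv2.resize(k,None,fx=4,fy=4,interpolation=cv2.INTER_CUBIC); cv2.imwrite("pics/c1.png",k)
E
python3 m1.py
```

```text
tiles rect ((542.9947509765625, -7.4786529541015625), (233.98667907714844, 457.5561218261719), 12.34908390045166) expect 239x464
yellow 299.5740740740741 181.2037037037037 54 ray [634.  -65.7  54. ] zmax [53. 57.] [634.4 -66.8  52.6]
red 282.4375 239.3984375 128 ray [461.3 -20.6  71. ] zmax [71. 74.] [460.8 -19.9  71.3]
blue 251.28125 216.5 32 ray [526.1  69.   54. ] zmax [54. 57.] [525.9  69.5  54.2]
blue 305.0238095238095 207.5 42 ray [557.  -82.8  54. ] zmax [53. 56.] [556.9 -82.8  53.2]
blue 246.63636363636363 190.93939393939394 33 ray [600.1  85.4  54. ] zmax [54. 58.] [600.2  84.8  53.7]
```

View pics/c1.png

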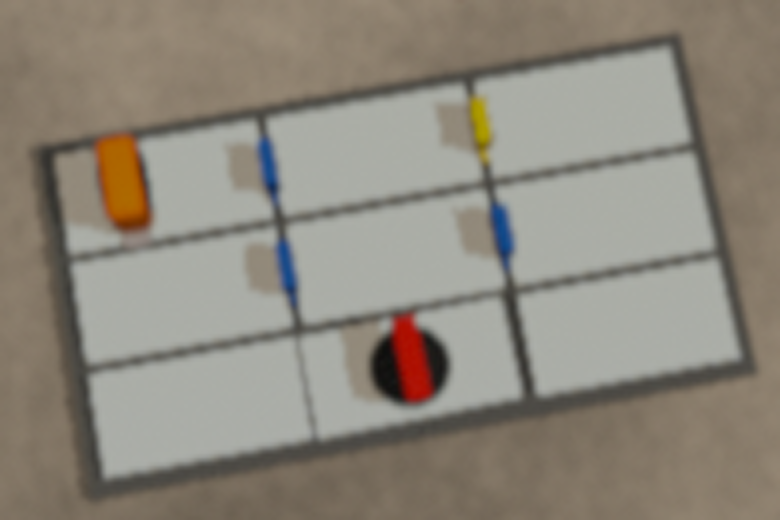

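The crop confirms it: yellow tab with its blade in the far row's right-hand joint at crop (481,125). The wide gap is on the tile's right side (panel -y) at crop (518,345), and the narrow gap is on the left. I'll cross-check with the second view and work out the poses.

```bash
cat >> h.py <<'E'
psi=np.deg2rad(12.4); C=np.array([543,-7.5])
ux=np.array([np.cos(psi),np.sin(psi)]); uy=np.array([-np.sin(psi),np.cos(psi)])
def w2p(p): d=np.asarray(p)[:2]-C; return np.array([d@ux,d@uy])
def p2w(x,y): return C+x*ux+y*uy
def tool(tx,ty,tz,axis):
    "rows to world xy,z with tool y along world angle axis (rad)"
    from scipy.spatial.transform import Rotation as Ro
    s=arm.read_state(); R=Ro.from_quat(s["ee_rot"]).as_matrix()
    d=R.T@(np.array([tx,ty,tz])-s["position"])/10
    a=np.arctan2(R[1,1],R[0,1]); e=(axis-a+np.pi/2)%np.pi-np.pi/2
    print("t",round(s["clock"],2),"pos",s["position"].round(1),"p",w2p(s["position"]).round(1),"F",s["contact_force"].round(1),"w",round(s["gripper_width"],1),"tilt",R[2,:2].round(3))
    print("shift cm (tool)",d.round(2),"turn",round(-e,3)); return d,-e
E
python3 - <<'E'
from h import *
def tri(a,b):
    A=[];B=[]
    pts=[np.array(cal(n)[0]@np.c_[cal(n)[1],cal(n)[2]]) for n in("top","scene")]
    X=cv2.triangulatePoints(pts[0],pts[1],np.array(a,float).reshape(2,1),np.array(b,float).reshape(2,1)); return (X[:3]/X[3]).ravel()
i=np.load("scene0.npz")["i"]; hsv=cv2.cvtColor(i,cv2.COLOR_BGR2HSV)
def cen(m):
    cs=[c for c in cv2.findContours(m,0,1)[0] if cv2.contourArea(c)>15]
    return [((c[:,0].min(0)+c[:,0].max(0))/2,cv2.contourArea(c)) for c in cs]
roi=np.zeros(i.shape[:2],np.uint8); roi[165:270,170:365]=255
for nm,lo,hi in(("y",(20,120,110),(35,255,255)),("r",(0,150,110),(8,255,255)),("b",(100,120,60),(130,255,255))):
    print(nm,[(c,a) for c,a in cen(cv2.inRange(hsv,lo,hi)&roi)])
print("expected in scene: tab mid y",proj("scene",[*p2w(78,-78.5),40]),"handle",proj("scene",[461.3,-20.6,61]))
for P in([557,-82.8,40],[526,69,40],[600,85.4,40]): print(proj("scene",P))
# handle yaw in top
i=np.load("top0.npz")["i"]; hsv=cv2.cvtColor(i,cv2.COLOR_BGR2HSV)
m=cv2.inRange(hsv,(0,150,110),(8,255,255)); m[:225]=0;m[260:]=0;m[:,:265]=0;m[:,300:]=0
v,u=np.nonzero(m); P=ray("top",np.c_[u,v],72)[:,:2]; w,V=np.linalg.eigh(np.cov(P.T)); a=V[:,1]; print("handle yaw",np.degrees(np.arctan(a[1]/a[0])),"tile panel",w2p(P.mean(0)))
for k in([634,-65.7],[557,-82.8],[526,69],[600,85.4]): print(w2p(k).round(1))
tool(*p2w(78,-78.5),120,psi+np.pi/2)
E
```

```text
y [(array([263. , 248.5]), 92.0)]
r [(array([248.5, 195.5]), 112.5), (array([175.5, 183. ]), 75.0)]
b [(array([243.5, 231. ]), 60.5), (array([306.5, 220.5]), 67.5), (array([288.5, 206.5]), 58.5)]
expected in scene: tab mid y [[263.10118456 246.58113735]] handle [[249.9075955  195.75857231]]
[[244.49552939 229.34202954]]
[[288.89237419 205.32719494]]
[[307.42896068 219.45617344]]
handle yaw 14.172002004918896 tile panel [-82.80113598   4.78390514]
[ 76.4 -76.4]
[ -2.5 -76.5]
[-0.2 78.4]
[75.6 78.5]
t 0.1 pos [247.7 573.2 230.3] p [-163.7  630.6] F [ 0.6 -0.5 -0.6] w 85.2 tilt [0.    0.002]
shift cm (tool) [61.07 43.38 11.13] turn -0.624
```

{"api": "send_rows", "payload": {"steps": [[[0,0,0,-0.104,0.45],[0,0,0,-0.104,0.45],[0,0,0,-0.104,0.45],[0,0,0,-0.104,0.45],[0,0,0,-0.104,0.45],[0,0,0,-0.104,0.45]]]}}

```text
clock: 0.6
position: [246.8, 571.3, 226.2]
ee_rot: [0.993, 0.121, -0.002, 0.004]
contact_force: [0.0, 0.2, -0.7]
gripper_width: 38.5
```

```bash
python3 -c "
from h import *
tool(*p2w(77.5,-77.5),150,psi+np.pi/2)"
```

```text
t 0.6 pos [246.8 571.3 226.2] p [-165.   628.9] F [ 0.   0.2 -0.7] w 38.5 tilt [-0.006  0.008]
shift cm (tool) [22.38 71.2   8.09] turn 0.027
```

{"api": "send_rows", "payload": {"steps": [[[1.1,3.5,-0.1,0.003,0.45],[1.1,3.5,-0.1,0.003,0.45],[1.1,3.5,-0.1,0.003,0.45],[1.1,3.5,0,0.003,0.45],[1.1,3.5,0,0.003,0.45],[1.1,3.5,0,0.003,0.45],[1.1,3.5,0,0.003,0.45],[1.1,3.5,0,0.003,0.45],[1.1,3.5,0,0.003,0.45],[1.1,3.5,0,0,0.45]]]}}

```text
clock: 1.43
position: [437.2, 247.2, 225.9]
ee_rot: [0.993, 0.116, -0.005, 0.008]
contact_force: [-0.0, -0.0, 0.5]
gripper_width: 38.6
```

```bash
python3 -c "
from h import *
tool(*p2w(77.5,-77.5),150,psi+np.pi/2)"
```

```text
t 1.43 pos [437.2 247.2 225.9] p [-48.6 271.4] F [-0.  -0.   0.5] w 38.6 tilt [-0.012  0.015]
shift cm (tool) [12.16 34.97  7.96] turn 0.016
```

{"api": "send_rows", "payload": {"steps": [[[1.2,3.4,0,0,0.45],[1.2,3.4,0,0,0.45],[1.2,3.4,0,0,0.45],[1.2,3.4,0,0,0.45],[1.2,3.4,0,0,0.45],[1.2,3.4,0,0,0.45],[1.2,3.4,0,0,0.45],[1.2,3.4,0,0,0.45],[1.0,2.0,0,0,0.45],[0,0,0,0,0.45]]]}}

```text
clock: 2.27
position: [612.8, -33.9, 224.6]
ee_rot: [0.994, 0.112, -0.009, 0.008]
contact_force: [-0.3, 0.1, 0.2]
gripper_width: 38.4
```

```bash
python3 -c "
from h import *
tool(*p2w(77.5,-77.5),100,psi+np.pi/2)"
```

```text
t 2.27 pos [612.8 -33.9 224.6] p [ 62.5 -40.8] F [-0.3  0.1  0.2] w 38.4 tilt [-0.02   0.015]
shift cm (tool) [ 1.72  3.5  12.48] turn 0.009
```

{"api": "send_rows", "payload": {"steps": [[[0.6,1.2,2.5,0.003,0.45],[0.6,1.2,2.5,0.003,0.45],[0.6,1.2,2.5,0.003,0.45],[0,0,2.5,0,0.45],[0,0,2.5,0,0.45],[0,0,0,0,0.45]]]}}

```text
clock: 2.77
position: [637.1, -69.4, 94.6]
ee_rot: [0.994, 0.106, -0.009, 0.008]
contact_force: [-0.5, -0.8, -0.6]
gripper_width: 38.2
```

```bash
python3 - <<'E'
from h import *
tool(*p2w(77.5,-77.5),28,psi+np.pi/2)
i,d=optics.get_image("top"); j,_=optics.get_image("scene")
a=cv2.resize(i[130:250,230:350],None,fx=3.3,fy=3.3,interpolation=2); b=cv2.resize(j[160:280,200:320],None,fx=3.3,fy=3.3,interpolation=2)
cv2.imwrite("pics/c2.png",np.hstack([a,b]))
E
```

```text
t 2.77 pos [637.1 -69.4  94.6] p [ 78.6 -80.6] F [-0.5 -0.8 -0.6] w 38.2 tilt [-0.019  0.013]
shift cm (tool) [ 0.01 -0.4   6.65] turn -0.005
```

View pics/c2.png

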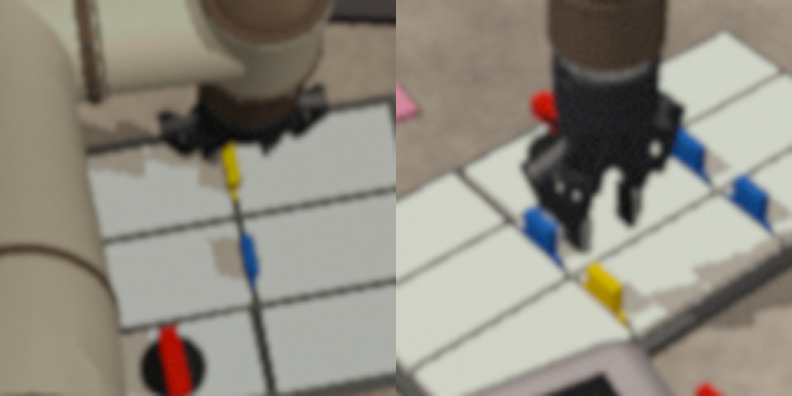

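The hand is above the yellow tab: in the scene half the fingertips are at (580,240) and (628,215), either side of the tab at (603,290). Descending.

{"api": "send_rows", "payload": {"steps": [[[0,-0.4,2.2,-0.003,0.45],[0,0,2.2,0,0.45],[0,0,1.8,0,0.45],[0,0,0,0,0.45]]]}}

```text
clock: 3.2
position: [646.8, -63.9, 47.7]
ee_rot: [0.994, 0.111, 0.006, 0.01]
contact_force: [-0.5, -1.0, -0.3]
gripper_width: 38.7
```

```bash
python3 -c "
from h import *
tool(*p2w(77.5,-77.5),29,psi+np.pi/2)"
```

```text
t 3.2 pos [646.8 -63.9  47.7] p [ 89.3 -77.4] F [-0.5 -1.  -0.3] w 38.7 tilt [0.01 0.02]
shift cm (tool) [-1.2  -0.03  1.85] turn 0.005
```

```bash
python3 -c "
from h import *
s=arm.read_state(); print(s['joints'].round(3),s['joint_vel'].round(2)); tool(*p2w(77.5,-77.5),29,psi+np.pi/2)"
```

```text
[ 0.159  0.59  -0.162  0.027 -0.808  1.615] [ 0.01 -0.06  0.06  0.03 -0.04 -0.  ]
t 3.2 pos [646.8 -63.9  47.7] p [ 89.3 -77.4] F [-0.5 -1.  -0.3] w 38.7 tilt [0.01 0.02]
shift cm (tool) [-1.2  -0.03  1.85] turn 0.005
```

{"api": "send_rows", "payload": {"steps": [[[-1.2,0,0,0.005,0.45],[0,0,0,0,0.45]]]}}

```text
clock: 3.37
position: [637.6, -65.5, 51.7]
ee_rot: [0.994, 0.109, 0.009, 0.01]
contact_force: [-0.3, 0.4, -0.8]
gripper_width: 38.5
```

```bash
python3 -c "
from h import *
s=arm.read_state(); print(s['joints'].round(3),s['joint_vel'].round(2)); tool(*p2w(77.5,-77.5),29,psi+np.pi/2)"
```

```text
[ 0.16   0.57  -0.189  0.029 -0.795  1.61 ] [ 0.01 -0.    0.11  0.04  0.    0.  ]
t 3.37 pos [637.6 -65.5  51.7] p [ 79.9 -76.9] F [-0.3  0.4 -0.8] w 38.5 tilt [0.015 0.022]
shift cm (tool) [-0.28  0.01  2.27] turn 0.002
```

{"api": "send_rows", "payload": {"steps": [[[-0.2,0,0.8,0,0.45],[-0.1,0,0.8,0,0.45],[0,0,0.7,0,0.45],[0,0,0.3,0,0.45],[0,0,0,0,0.45]]]}}

```text
clock: 3.78
position: [641.2, -65.3, 31.3]
ee_rot: [0.994, 0.111, 0.016, 0.01]
contact_force: [-0.1, -0.8, 0.6]
gripper_width: 38.5
```

```bash
python3 -c "
from h import *
s=arm.read_state(); print(s['joints'].round(3),s['joint_vel'].round(2)); tool(*p2w(77.5,-77.5),29,psi+np.pi/2)"
```

```text
[ 0.16   0.595 -0.208  0.033 -0.737  1.609] [ 0.    0.01  0.    0.   -0.   -0.  ]
t 3.78 pos [641.2 -65.3  31.3] p [ 83.5 -77.6] F [-0.1 -0.8  0.6] w 38.5 tilt [0.03  0.024]
shift cm (tool) [-0.6  -0.01  0.21] turn 0.005
```

{"api": "send_rows", "payload": {"steps": [[[-0.6,0,0.1,0.005,0.45],[0,0,0,0,0.0],[0,0,0,0,0.0],[0,0,0,0,0.0],[0,0,0,0,0.0]]]}}

```text
clock: 4.2
position: [635.1, -67.2, 29.6]
ee_rot: [0.994, 0.108, 0.016, 0.011]
contact_force: [0.3, 0.1, -0.4]
gripper_width: 10.5
```

```bash
python3 -c "
from h import *
s=arm.read_state(); print(s['joints'].round(3),s['joint_vel'].round(2)); tool(*p2w(77.5,-77.5),29,psi+np.pi/2)"
```

```text
[ 0.158  0.589 -0.225  0.035 -0.726  1.603] [-0. -0.  0.  0. -0. -0.]
t 4.2 pos [635.1 -67.2  29.6] p [ 77.1 -78.1] F [ 0.3  0.1 -0.4] w 10.5 tilt [0.029 0.025]
shift cm (tool) [ 0.04 -0.06  0.06] turn -0.0
```

{"api": "send_rows", "payload": {"steps": [[[0,0,0,0,0.0],[0,0,0,0,0.0],[0,0,-0.6,0,0.0],[0,0,-1,0,0.0],[0,0,-1.5,0,0.0],[0,0,-2,0,0.0],[0,0,-2,0,0.0],[0,0,-2,0,0.0],[0,0,-1,0,0.0],[0,0,0,0,0.0]]]}}

```text
clock: 5.03
position: [631.6, -65.1, 139.5]
ee_rot: [0.994, 0.108, 0.016, 0.011]
contact_force: [0.7, 0.1, -0.7]
gripper_width: 11.1
```

```bash
python3 -c "
from h import *
tool(*p2w(-82,-77),128,psi+np.pi/2)
i,d=optics.get_image('top'); j,_=optics.get_image('scene')
cv2.imwrite('pics/c3.png',cv2.resize(j[130:280,180:380],None,fx=3.8,fy=3.8,interpolation=2))"
```

```text
t 5.03 pos [631.6 -65.1 139.5] p [ 74.1 -75.3] F [ 0.7  0.1 -0.7] w 11.1 tilt [0.03  0.025]
shift cm (tool) [-15.64   0.14   0.67] turn -0.0
```

View pics/c3.png

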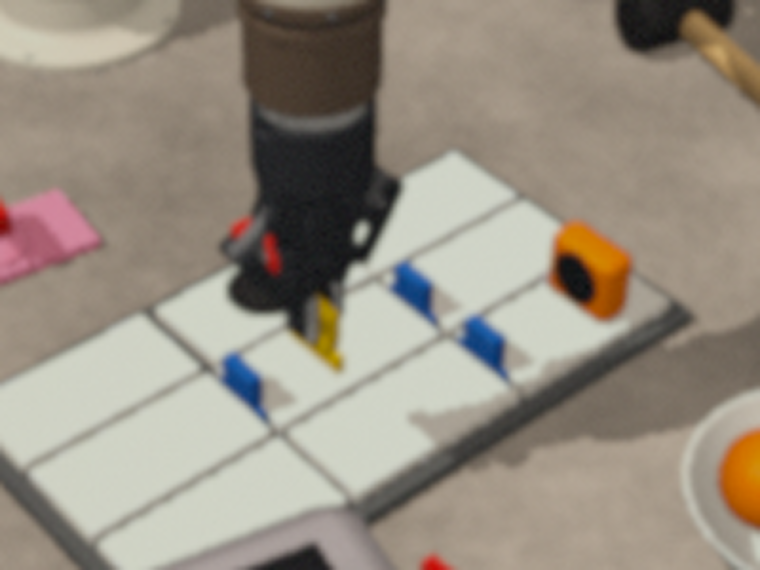

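The spacer is held upright in the fingers at (325,335), clear of the panel, and the blues and tape are untouched. Moving to above the wide joint.

{"api": "send_rows", "payload": {"steps": [[[-1,0,0.1,0,0],[-2,0,0.1,0,0],[-2.5,0,0,0,0],[-2.5,0,0,0,0],[-2.5,0,0,0,0],[-2,0,0,0,0],[-1,0,0,0,0],[0,0,0,0,0]]]}}

```text
clock: 5.8
position: [484.8, -95.4, 118.4]
ee_rot: [0.994, 0.107, 0.002, 0.009]
contact_force: [-0.4, -0.9, -0.3]
gripper_width: 10.9
```

```bash
python3 -c "
from h import *
tool(*p2w(-82,-75.7),70,psi+np.pi/2)"
```

```text
t 5.8 pos [484.8 -95.4 118.4] p [-75.7 -73.3] F [-0.4 -0.9 -0.3] w 10.9 tilt [0.002 0.019]
shift cm (tool) [-0.64  0.15  4.84] turn -0.003
```

{"api": "send_rows", "payload": {"steps": [[[-0.6,0.1,1,0,0],[-0.2,0.1,1.2,0,0],[-0.2,0,1.2,0,0],[-0.1,0,1.0,0,0],[0,0,0,0,0],[0,0,0,0,0]]]}}

```text
clock: 6.3
position: [474.6, -100.5, 68.7]
ee_rot: [0.994, 0.107, -0.001, 0.009]
contact_force: [-0.5, -0.8, -0.2]
gripper_width: 11.0
```

```bash
python3 - <<'E'
from h import *
tool(*p2w(-82,-75.7),36,psi+np.pi/2)
i,d=optics.get_image("top"); j,_=optics.get_image("scene"); np.savez("n1.npz",i=i,j=j,d=d)
a=cv2.resize(i[190:290,240:340],None,fx=4,fy=4,interpolation=2); b=cv2.resize(j[150:250,180:280],None,fx=4,fy=4,interpolation=2)
cv2.imwrite("pics/c4.png",np.hstack([a,b]))
E
```

```text
t 6.3 pos [ 474.6 -100.5   68.7] p [-86.8 -76.2] F [-0.5 -0.8 -0.2] w 11.0 tilt [-0.004  0.018]
shift cm (tool) [ 0.49 -0.11  3.27] turn -0.002
```

View pics/c4.png

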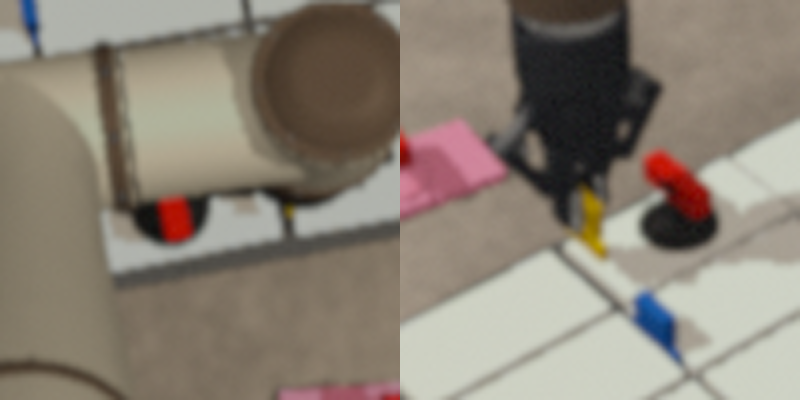

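In the top half the yellow blade end at (290,210) sits over the wide joint's line at about (288,228). In the scene half the spacer at (595,235) is over that joint, in line with the blue one. Lowering gently.

{"api": "send_rows", "payload": {"steps": [[[0.4,-0.05,0.8,0,0],[0,0,0.8,0,0],[0,0,0.7,0,0],[0,0,0.3,0,0],[0,0,0,0,0]]]}}

```text
clock: 6.82
position: [481.4, -99.0, 42.0]
ee_rot: [0.994, 0.107, 0.002, 0.009]
contact_force: [0.2, -0.4, -0.5]
gripper_width: 11.4
```

```bash
python3 -c "
from h import *
tool(*p2w(-82,-75.7),30,psi+np.pi/2)"
```

```text
t 6.82 pos [481.4 -99.   42. ] p [-79.8 -76.1] F [ 0.2 -0.4 -0.5] w 11.4 tilt [0.002 0.019]
shift cm (tool) [-0.22 -0.07  1.2 ] turn -0.002
```

{"api": "send_rows", "payload": {"steps": [[[-0.2,-0.04,0.5,0,0],[0,0,0.5,0,0],[0,0,0.2,0,0],[0,0,0,0,0]]]}}

```text
clock: 7.15
position: [479.7, -99.5, 29.8]
ee_rot: [0.994, 0.108, 0.002, 0.01]
contact_force: [-0.7, -0.4, 4.8]
gripper_width: 10.8
```

```bash
python3 -c "
from h import *
tool(*p2w(-82,-75.7),30,psi+np.pi/2)"
```

```text
t 7.15 pos [479.7 -99.5  29.8] p [-81.5 -76.2] F [-0.7 -0.4  4.8] w 10.8 tilt [0.002 0.02 ]
shift cm (tool) [-0.05 -0.05 -0.02] turn -0.001
```

Seated on the board: z matches the grasp height and the force is 4.8 N up. Releasing and rising.

{"api": "send_rows", "payload": {"steps": [[[0,0,0,0,0.35],[0,0,0,0,0.35],[0,0,0,0,0.35],[0,0,0,0,0.35],[0,0,-0.5,0,0.35],[0,0,-1,0,0.35],[0,0,-2,0,0.35],[0,0,-2,0,0.35],[0,0,-1,0,0.35],[0,0,0,0,0.6]]]}}

```text
clock: 7.98
position: [478.3, -98.4, 97.5]
ee_rot: [0.994, 0.108, 0.001, 0.01]
contact_force: [-0.2, 0.5, 0.4]
gripper_width: 40.5
```

```bash
python3 - <<'E'
from h import *
tool(*p2w(-82.7,4.7),105,psi+np.pi/2)
i,d=optics.get_image("top"); j,_=optics.get_image("scene")
a=cv2.resize(i[190:290,240:340],None,fx=4,fy=4,interpolation=2); b=cv2.resize(j[150:250,180:280],None,fx=4,fy=4,interpolation=2)
cv2.imwrite("pics/c5.png",np.hstack([a,b]))
E
```

```text
t 7.98 pos [478.3 -98.4  97.5] p [-82.7 -74.9] F [-0.2  0.5  0.4] w 40.5 tilt [-0.001  0.02 ]
shift cm (tool) [-0.01 -7.94 -0.91] turn -0.001
```

View pics/c5.png

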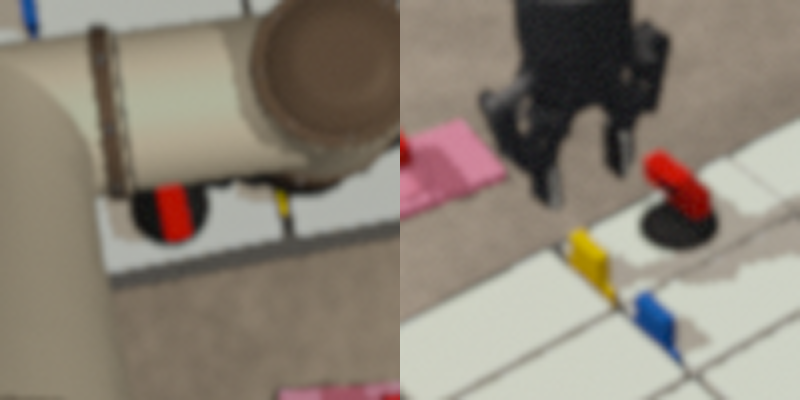

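The spacer stands upright and free in the wide joint (scene half, (590,262)), and the tile has not visibly moved. Going to the handle.

{"api": "send_rows", "payload": {"steps": [[[0,-0.6,-0.6,-0.01,0.7],[0,-1.3,-0.3,-0.01,0.7],[0,-1.8,0,-0.01,0.7],[0,-1.8,0,0,0.7],[0,-1.4,0,0,0.7],[0,-0.6,0,0,0.7],[0,0,0,0,0.7]]]}}

```text
clock: 8.67
position: [454.6, -22.4, 99.5]
ee_rot: [0.992, 0.123, -0.007, 0.01]
contact_force: [-0.4, 0.9, 0.3]
gripper_width: 59.4
```

```bash
python3 -c "
from h import *
tool(*p2w(-82.7,4.7),44,psi+np.pi/2+.031)"
```

```text
t 8.67 pos [454.6 -22.4  99.5] p [-89.5   4.5] F [-0.4  0.9  0.3] w 59.4 tilt [-0.016  0.018]
shift cm (tool) [ 0.77 -0.1   5.54] turn -0.001
```

{"api": "send_rows", "payload": {"steps": [[[0.3,-0.05,0.8,0,0.7],[0.2,-0.05,1.2,0,0.7],[0,0,1.2,0,0.7],[0,0,1,0,0.7],[0,0,0.5,0,0.7],[0,0,0,0,0.7]]]}}

```text
clock: 9.17
position: [459.8, -22.7, 47.7]
ee_rot: [0.992, 0.122, -0.008, 0.01]
contact_force: [0.7, 0.4, 0.5]
gripper_width: 59.6
```

```bash
python3 -c "
from h import *
tool(*p2w(-82.7,4.7),43,psi+np.pi/2+.031)"
```

```text
t 9.17 pos [459.8 -22.7  47.7] p [-84.6   3. ] F [0.7 0.4 0.5] w 59.6 tilt [-0.018  0.018]
shift cm (tool) [ 0.2  -0.17  0.46] turn -0.002
```

{"api": "send_rows", "payload": {"steps": [[[0.2,-0.15,0.4,0,0.7],[0,0,0,0,0.7],[0,0,0,0,0],[0,0,0,0,0],[0,0,0,0,0],[0,0,0,0,0],[0,0,0,0,0]]]}}

```text
clock: 9.75
position: [462.6, -21.3, 44.0]
ee_rot: [0.992, 0.122, -0.007, 0.01]
contact_force: [-0.4, -0.5, -2.1]
gripper_width: 17.7
```

```bash
python3 -c "
from h import *
s=arm.read_state(); print(s['wrist_torque'].round(2))
tool(*p2w(-82,-1.0),43,psi+np.pi/2)"
```

```text
[0.08 0.03 0.02]
t 9.75 pos [462.6 -21.3  44. ] p [-81.5   3.8] F [-0.4 -0.5 -2.1] w 17.7 tilt [-0.016  0.018]
shift cm (tool) [-0.06  0.47  0.11] turn 0.028
```

{"api": "send_rows", "payload": {"steps": [[[0,0.1,0.05,0.01,0],[0,0.15,0.05,0.01,0],[0,0.15,0.05,0.01,0],[0,0,0.05,0,0]]]}}

```text
clock: 10.08
position: [463.9, -24.5, 43.6]
ee_rot: [0.994, 0.106, -0.006, 0.01]
contact_force: [-1.5, 0.5, 5.8]
gripper_width: 17.9
```

```bash
python3 -c "
from h import *
s=arm.read_state(); print(s['wrist_torque'].round(2))
tool(*p2w(-82,-1.0),43,psi+np.pi/2)"
```

```text
[0.34 0.82 0.05]
t 10.08 pos [463.9 -24.5  43.6] p [-80.9   0.4] F [-1.5  0.5  5.8] w 17.9 tilt [-0.013  0.018]
shift cm (tool) [-0.11  0.14  0.07] turn -0.004
```

{"api": "send_rows", "payload": {"steps": [[[-0.05,0.1,0.05,-0.002,0],[0,0.1,0.05,0,0],[0,0.1,0.05,0,0],[0,0.1,0.05,0,0]]]}}

```text
clock: 10.42
position: [464.7, -26.2, 43.7]
ee_rot: [0.994, 0.106, -0.004, 0.008]
contact_force: [-6.5, 10.9, 8.4]
gripper_width: 18.1
```

```bash
python3 -c "
from h import *
s=arm.read_state(); print(s['wrist_torque'].round(2))
tool(*p2w(-82,-1.0),43,psi+np.pi/2)"
```

```text
[ 3.33  1.74 -0.04]
t 10.42 pos [464.7 -26.2  43.7] p [-80.5  -1.4] F [-6.5 10.9  8.4] w 18.1 tilt [-0.01   0.015]
shift cm (tool) [-0.15 -0.04  0.07] turn -0.004
```

{"api": "send_rows", "payload": {"steps": [[[-0.05,0.1,0.07,-0.003,0],[-0.05,0.1,0.07,0,0],[0,0.1,0.07,0,0],[0,0.1,0.07,0,0]]]}}

```text
clock: 10.75
position: [464.6, -26.1, 43.7]
ee_rot: [0.994, 0.107, -0.003, 0.005]
contact_force: [-5.1, 8.9, 10.6]
gripper_width: 17.8
```

```bash
python3 - <<'E'
from h import *
i,d=optics.get_image("top"); j,e=optics.get_image("scene")
s=arm.read_state(); print(s['wrist_torque'].round(2))
tool(*p2w(-82,-1.0),43,psi+np.pi/2)
a=cv2.resize(i[190:290,240:340],None,fx=4,fy=4,interpolation=2); b=cv2.resize(j[150:250,180:280],None,fx=4,fy=4,interpolation=2)
cv2.imwrite("pics/c6.png",np.hstack([a,b]))
E
```

```text
[ 2.73  1.7  -0.03]
t 10.85 pos [464.6 -26.2  43.7] p [-80.6  -1.4] F [-5.1  9.3 10.5] w 17.5 tilt [-0.007  0.01 ]
shift cm (tool) [-0.14 -0.04  0.07] turn -0.003
```

View pics/c6.png

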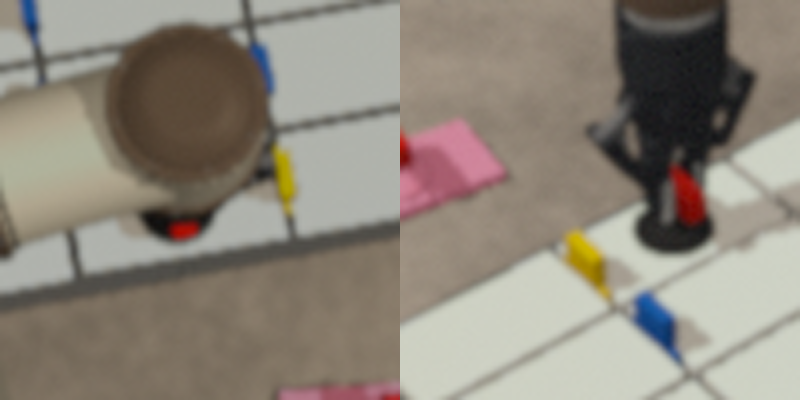

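The tile has closed on the spacer, which stands upright at scene (587,262). The far-side joint is now about as wide, at top (78,262), and the tile looks square. I'll push a bit more along y so that contact force exceeds friction.

{"api": "send_rows", "payload": {"steps": [[[0,0.14,0.06,-0.002,0],[0,0.17,0.06,0,0],[0,0.17,0.06,0,0],[0,0.17,0.06,0,0],[0,0.17,0.06,0,0]]]}}

```text
clock: 11.27
position: [464.7, -26.2, 43.7]
ee_rot: [0.994, 0.106, -0.002, 0.0]
contact_force: [-6.8, 14.1, 9.0]
gripper_width: 18.0
```

```bash
python3 - <<'E'
from h import *
for k in range(2):
    for _ in range(4*k): optics.get_image("top")
    s=arm.read_state(); print(s['wrist_torque'].round(2),s['contact_force']@np.r_[uy,0])
    tool(*p2w(-82,-1.0),43,psi+np.pi/2)
E
```

```text
[ 3.8   1.88 -0.02] 15.25364558793191
t 11.27 pos [464.7 -26.2  43.7] p [-80.5  -1.5] F [-6.8 14.1  9. ] w 18.0 tilt [-0.004  0.   ]
shift cm (tool) [-0.15 -0.05  0.07] turn -0.004
[ 3.86  1.93 -0.02] 14.504347967149743
t 11.47 pos [464.7 -26.2  43.7] p [-80.5  -1.5] F [-6.4 13.4 10. ] w 17.8 tilt [-0.004  0.   ]
shift cm (tool) [-0.15 -0.05  0.07] turn -0.004
```

```bash
python3 - <<'E'
from h import *
def meas(ds,nm):
    P=cloud(nm,ds); x=P[...,0]-C[0]; y=P[...,1]-C[1]; px=x*ux[0]+y*ux[1]; py=x*uy[0]+y*uy[1]; z=P[...,2]
    ok=(ds>0)&(z>12)&(z<32)
    for lab,xr,yr in(("tile+y",(-112,-52),(42,66)),("tile-y",(-112,-52),(-66,-42)),("nb+y",(-112,-52),(92,140)),("nb-y",(-112,-52),(-140,-92))):
        m=ok&(px>xr[0])&(px<xr[1])&(py>yr[0])&(py<yr[1]); print(nm,lab,m.sum(),z[m].mean().round(2),(z[m].std()/m.sum()**.5).round(2) if m.sum() else 0)
for nm in("top","scene"):
    print("start"); meas(np.load(nm+"0.npz")["d"],nm)
    D=np.mean([optics.get_image(nm)[1] for _ in range(4)],0); print("now"); meas(D,nm)
E
```

```text
start
top tile+y 175 21.67 0.16
top tile-y 167 21.67 0.19
top nb+y 348 21.49 0.13
top nb-y 337 21.61 0.13
now
top tile+y 83 21.56 0.13
top tile-y 87 21.72 0.11
top nb+y 118 21.71 0.11
top nb-y 334 21.5 0.06
start
scene tile+y 107 22.91 0.22
scene tile-y 124 22.74 0.17
scene nb+y 215 23.07 0.13
scene nb-y 274 22.91 0.11
now
scene tile+y 107 22.85 0.08
scene tile-y 96 23.07 0.08
scene nb+y 203 22.97 0.06
scene nb-y 261 23.01 0.05
```

The tile is flat: its ends agree to about 0.2 mm with each other and with the neighbours. The state is steady, so I'm handing in.

```bash
python3 - <<'E'
from h import *
s=arm.read_state(); print(s['contact_force']@np.r_[uy,0]); tool(*p2w(-82,-1.0),43,psi+np.pi/2)
print(job.job_done())
E
```

```text
14.446807101164955
t 11.87 pos [464.7 -26.3  43.7] p [-80.5  -1.5] F [-6.8 13.3  9.2] w 17.4 tilt [-0.004  0.   ]
shift cm (tool) [-0.15 -0.05  0.07] turn -0.004
the job is handed in; nothing more can be done
None
```

I pulled the yellow spacer from the far-row joint and stood it in the wide joint on the tile's −y side. I then gripped the handle, slid the tile square against the spacer, and handed in at 11.9 s still gripping and pressing. `job_done` gives no verdict.

**Last checks before handing in:**
- **Position:** the gripper was at panel y about −1.5 mm. Estimated tile x was about −82 mm and squareness about 0.004 rad; both come from the gripper pose and the earlier handle measurement.
- **Forces:** about 14 N along the row toward the spacer and 9 N down, steady over the last 0.6 s. Only the total wrist force is measured, so the tile-on-spacer share of that 14 N is inferred.
- **Flatness:** the depth images show the tile level with its neighbours to within about 0.2–0.3 mm.
- **Spacer and surroundings:** the last picture, taken just before the final harder push, showed the spacer upright and pinned, and nothing in view disturbed. The mallet, mug, pencil and spare tiles were not in that crop.

**Disagreements:** my measured joint spacing was about 2 mm under the nominal 157 mm, within calibration error. The tool tilt drifted by up to 0.03 rad on the way and was near zero at the end.

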